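# Clamp a welded bracket and hold a hardness probe on its marked spot

## Task

Swing the red-handled clamp fully down onto the steel bracket's foot, then take the yellow spring-tipped probe out of its stand and hold its tip on the red spot of the bracket's sloping face, with the probe square to that face, pressed gently so that its brass tip is about half-way in and never hits its stop. Finish while still holding the probe there, steady, in the gripper; leave the bracket and the things around where they are.

Things in the scene. Friction and masses are not known exactly. Their poses are not given: they have to be found in the camera images.
- clamp (a joint): angle of the hinged clamp arm in rad: 0 = fully down, its rubber pad resting on the bracket's foot; about 1.5 = arm upright. Starts open, between about 1.0 and 1.45. The hinge is stiff: the arm stays where it is left and takes about 1 to 4 N at the handle to move.
- clamp_hinge (a point): point on the clamp's hinge axis, 55 mm above the table, at the far end of the fixture. Its frame is the fixture's: z up, y along the hinge axis, -x is the horizontal direction from the hinge in which the closed arm points (roughly towards the robot).
- clamp_knob (a point): centre of the clamp's red handle: a short cylinder, 26 mm in diameter and 28 mm long, lying along the hinge axis (flat ends face along the hinge axis), at the end of the 16 mm wide, 14 mm thick steel arm, 165 mm from the hinge axis. Closed, it is 55 mm above the table and can be pinched from above by its flat ends or pushed down.
- spot (a point): centre of the red spot (18 mm across) on the surface of the bracket's sloping bright metal face (100 x 95 mm), about 55 mm above the table. z points straight out of the face, 25 degrees from vertical, leaning to the fixture's -x (roughly the robot); y is horizontal, nearly along the clamp's hinge axis. The closed clamp's arm runs 75 mm to its +y side, below 70 mm over the table.
- probe_handle (a point): centre of the probe's round yellow handle (28 mm diameter, 66 mm long), 99 mm above the table in the stand. z: the probe's axis, from tip to handle. Below it: a flange 46 mm wide, 6 mm thick that rests on the stand, a 20 mm nose 30 mm long, the brass tip, whose end is 88 mm below this point along the axis. About 0.24 kg; it lifts straight out, 60 mm to clear the stand.
- plunger (a joint): how far the probe's sprung brass tip is pushed in, in m: 0 = fully out (19 mm beyond the nose), 0.014 = at its stop. The spring pushes with about 1.6 N at the start of the travel, 4.4 N half-way and 7.2 N at the stop.
- probe_tip (a point): end of the probe's rounded brass tip (8 mm in diameter); it moves with the tip. Its z axis is the probe's axis, towards the handle.
- stand: grey stand block of the probe, fixed, 80 x 80 x 60 mm with a 27 mm upright hole through its middle that the probe's nose hangs in; origin at the centre of its underside, on the table.
- fixture: blue fixture plate, fixed, 240 (x) x 220 (y) x 15 mm; origin at the centre of its underside, z up, x away from the robot. The clamp's two 70 mm high cheeks stand at x = 90 mm, y = 38 mm.
- bracket: welded steel bracket lying loose on the fixture plate (about 1 kg): foot plate 120 (x) x 150 (y) x 8 mm, its underside 15 mm above the table; sloping face on its -y side, highest at its far side (about 74 mm above the table); origin at the centre of the underside.
- can: bystander: blue spray can standing, 66 mm in diameter, 180 mm high; origin at the centre of its underside. It may stand on either side, opposite the probe's stand.
- jar: bystander: black jar with steel cap, 70 mm in diameter, 80 mm high; origin at the centre of its underside.
- offcut: bystander: square steel tube offcut lying, 200 (x) x 40 x 40 mm; origin at the centre of its underside.
- discs: bystander: stack of orange cutting discs, 115 mm in diameter, 12 mm high; origin at the centre of its underside.
- offcut2: bystander: thinner square steel tube offcut lying, 260 (x) x 30 x 30 mm; origin at the centre of its underside.
- screwdriver: bystander: screwdriver with a red handle, lying along its x axis.
- wrench: bystander: steel wrench, lying along its x axis.
Things that resemble listed ones, but are neither listed nor needed, are in the scene too. There is more than one size of the part that bears probe_handle; the job needs the smallest. Several things have the shape of the bracket; the one meant has the colours described above.

How it is judged:
By the outcome, as a careful person would: the job done as asked, in the order asked, and still so for the second after the job is handed in, while the arm keeps its last pose, push and grip.
It also fails if it takes over 54 s, if anything falls off the work surface, if the arm or the gripper's body presses on something with over 40 N, if the wrist force passes 120 N, or if a joint passes its speed limit or range.

## Robot

A 6-joint arm with a two-finger parallel gripper is mounted at the origin on the work surface. World frame = base frame: x ahead of the robot, y to its left, z up, the work surface at z = 0. Lengths are in m, angles in rad, forces in N, time in s.
With the tool pointing down it reaches from about 0.325 to 0.775 m from the base axis. Payload 5.5 kg.
Tool frame: the origin (TCP) lies on the centre line of the jaws, within the pads' length; the fingertips stand 25 mm ahead of it and the grasp point (between the pads) lies 6 mm ahead of it; x points along the fingers, y is the direction in which the jaws open and shut, and the axes are right-handed (so a half turn about x gives the same grasp; the last joint's range is limited). The gripper opens to 85 mm and grips with 20 to 120 N. Pads are 22 mm wide; open, the fingers measure 114 mm over their backs; the gripper's body (76 mm by 85 mm) begins 54 mm behind the grasp point. The pads swing forward as they close: fully open they stand 13 mm farther back than shut.
Start: joints at [-0.057, 0.091, 1.231, -0, 1.82, -0.057], TCP at [0.6, -0, 0.256] pointing down, gripper open.
Joint ranges: [-2.87, 2.87], [-0.86, 2.18], [0.17, 2.46], [-1.51, 4.65], [0.06, 2.69], [-2.65, 2.65]. Speed limits (rad/s): [2.57, 2.57, 3.01, 3.14, 3.14, 3.14].

## Interface

Orientations are given as [roll, pitch, yaw] about the fixed x, y, z axes, in that order (R = Rz(yaw) Ry(pitch) Rx(roll)).
In Python, from cell import read_state, read_camera, hand_in gives the robot as it stands.
- The arm moves only by the tool move_arm, never from a script. Its argument "motion" is a list of rows, each a list of 3 entries, a list of its own where there are three numbers: the turn, a rotation vector about the world's x, y, z in degrees, then the shift along the world's x, y, z in m, then the opening, from -1 (shut) to 1 (fully open), so that 0 is half open. A call has 1 to 5 rows; each row shifts and turns the commanded pose from where the row before left it; what a row does not reach is not made up. A row lasts 1/12 s, in which the tool goes at most 41.7 mm and 7.16 degrees, less where a joint would pass 70% of its speed; a pose out of reach is approached as far as the arm can. A call is refused whole if a number of a shift passes 0.0417 or a number of a turn 7.16, either way. A call with a gripper value outside its range is refused whole. The fingers move at their own pace and stop on an object; "newtons" is the grip in N (left out, the last holds). Time passes only in rows, so rows that do not move let the fingers close. It gives the time, the measured TCP pose, the force and the opening at its end, in the units of the state.
- read_state(): the state, without advancing time (a new reading comes with each control period).
- read_camera(name): name is "scene" or "side" or "wrist"; returns a dict with "image" (400x640x3 uint8, red, green, blue), "vfov" (degrees; the focal length in pixels is half the picture's height over the tangent of half this angle, whatever the lens; pixels are square), "cx", "cy" (the principal point, pixels), "k1" (the pictures are not rectified: a ray, as slopes to the right and down, at radius r is drawn at 1 + k1 r^2 times it, then the intrinsics apply), "R" (3x3) and "t" (3): a world point X has camera coordinates R X + t. Camera axes: x right, y down, z forward; pixel columns grow to the right and rows downward; lengths in m; the calibration is good to about 2 mm. A picture is of the moment at which its call begins. There is no depth.
- hand_in(): hands the job in, once; it reports no verdict.
The state is a dict: "time_s": time; "qpos": joint angles; "qvel": joint speeds; "tau": joint torques, N m; "tool_pos": TCP position; "eef_rot": TCP orientation; "force": force on the tool from outside, world axes, zero at the start; "torque": the same for the moment, N m; "finger_gap": opening from 0.0 (shut) to 1.0 (fully open).
Only numpy, scipy, OpenCV 4.12 (cv2) and the standard library are available. Lean on these libraries where they do the work, as an engineer would, in place of code of your own. Each camera call takes 0.05 s, during which the arm holds its last target. There are 200 camera calls.

## Working session

There is one attempt and no reset: what is moved stays moved. The work goes in short steps, Python scripts to look and compute and a tool call to move; the robot and the scene stay as the last step left them, time stands still between calls to the robot, and variables do not carry over. Pictures are saved under pics/ and viewed, about 8 in all and at most 12, crops included, and the job is handed in when it is done.

Besides the shell and the picture viewer there is one more tool, called after "Emit:" as name([rows], argument=value, ...), one row to a line, values as JSON. move_arm: Moves the arm, as the interface text tells. Its arguments: {"type":"object","properties":{"motion":{"type":"array","items":{"type":"array"}},"newtons":{"type":"number"}},"required":["motion"]}

```bash
ls; mkdir -p pics
python3 - <<'E'
from cell import *
import cv2,pickle,numpy as np
d={}
for n in("scene","side","wrist"):
    c=read_camera(n);d[n]=c
    cv2.imwrite(f"pics/{n}0.png",c["image"][:,:,::-1])
    print(n,c["vfov"],c["cx"],c["cy"],c["k1"],(-c["R"].T@c["t"]).round(3),c["R"].round(2).tolist())
pickle.dump(d,open("c0.pkl","wb"))
print(read_state())
E
```

```text
pics
scene 44.49177957849341 314.10724530992366 200.0961813437504 -0.031065593235832547 [ 1.103 -0.945  1.22 ] [[0.88, 0.47, -0.01], [0.33, -0.63, -0.71], [-0.34, 0.62, -0.71]]
side 55.160431419245775 314.92623051295124 205.8457404442686 -0.07073665196909361 [-0.097  0.859  0.707] [[-0.81, -0.58, -0.02], [-0.27, 0.41, -0.87], [0.52, -0.7, -0.49]]
wrist 64.3885276192071 321.29897155523344 200.27099245807204 -0.03820920211441307 [0.6   0.073 0.374] [[1.0, -0.0, -0.0], [-0.0, -0.96, 0.29], [-0.0, -0.29, -0.96]]
{'time_s': 0.15, 'qpos': array([-5.67005623e-02,  9.17154339e-02,  1.23160202e+00,  6.26602926e-06,
        1.81981668e+00, -5.66580367e-02]), 'qvel': array([ 0.00013728, -0.00427077, -0.0062647 , -0.0003891 ,  0.00103065,
       -0.00124154]), 'tau': array([ 1.18562282e-03, -4.59372532e+01, -4.18527281e+01, -2.23398712e-05,
        9.54780931e-03, -9.16542831e-06]), 'tool_pos': array([5.99824027e-01, 9.79396707e-06, 2.55397014e-01]), 'eef_rot': array([-1.63139545,  1.56925484,  3.08095254]), 'force': array([ 0.46876948,  0.18981541, -0.65957806]), 'torque': array([-0.00043789, -0.05016675,  0.05198153]), 'finger_gap': 1.0008973875622564}
```

View pics/scene0.png

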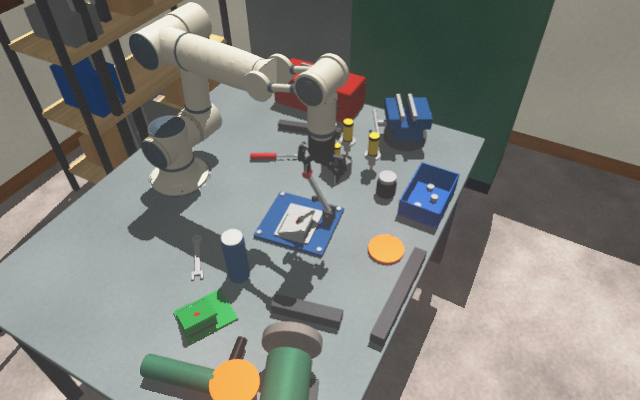

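View pics/side0.png

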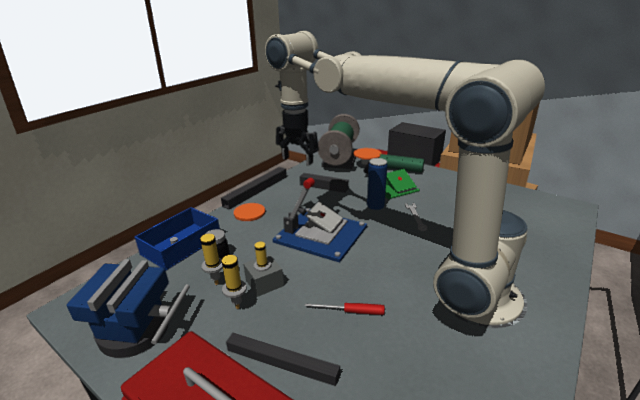

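Scene: the fixture is at about (300,222), the knob at (307,174), and the probes at (348,130), (374,144) and (337,148). Side: the smallest probe is at (261,250), the knob at (309,183) and the bracket at (322,216). Next I'll view enlarged crops.

Run:
```python
import cv2,pickle,numpy as np
d=pickle.load(open("c0.pkl","rb"))
a=d["scene"]["image"][110:260,240:440,::-1];b=d["side"]["image"][165:315,190:390,::-1]
f=lambda x:cv2.resize(x,(800,600),interpolation=cv2.INTER_CUBIC)
cv2.imwrite("pics/a.png",f(a));cv2.imwrite("pics/b.png",f(b))
```

```text
(no output)
```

View pics/a.png

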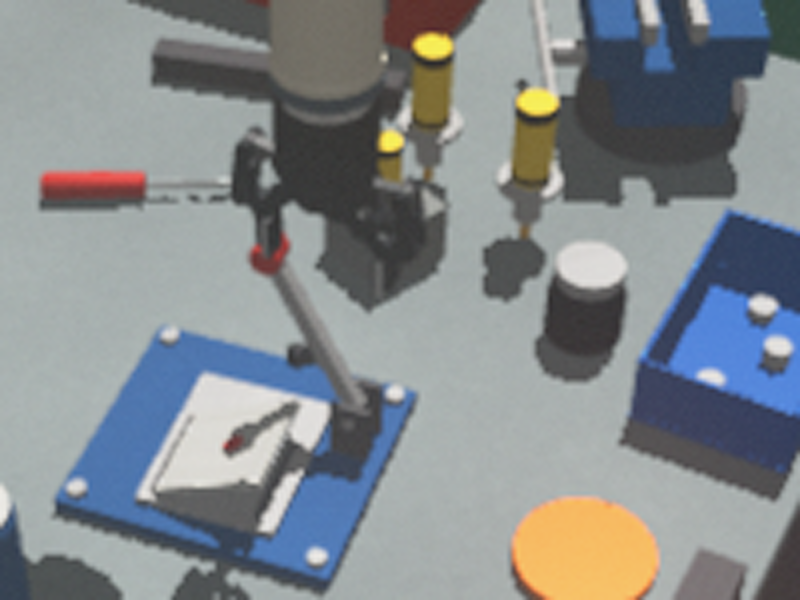

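View pics/b.png

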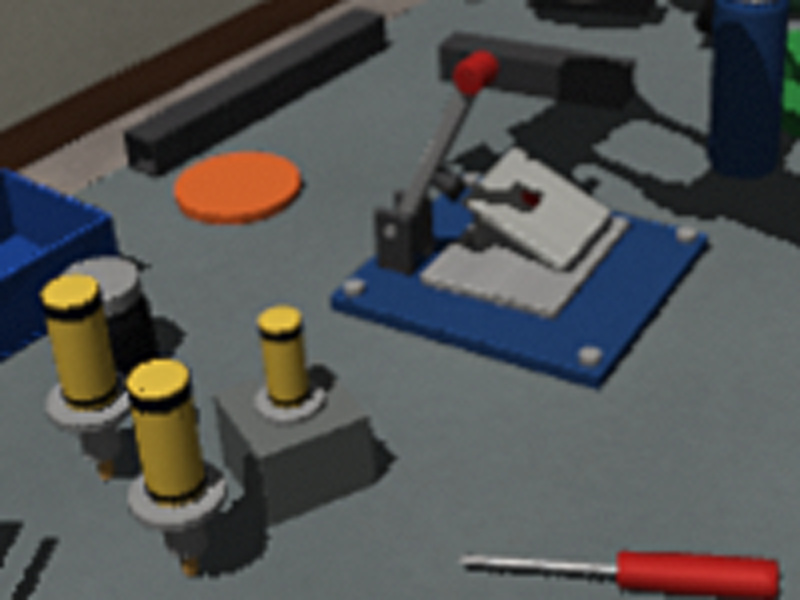

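View pics/wrist0.png

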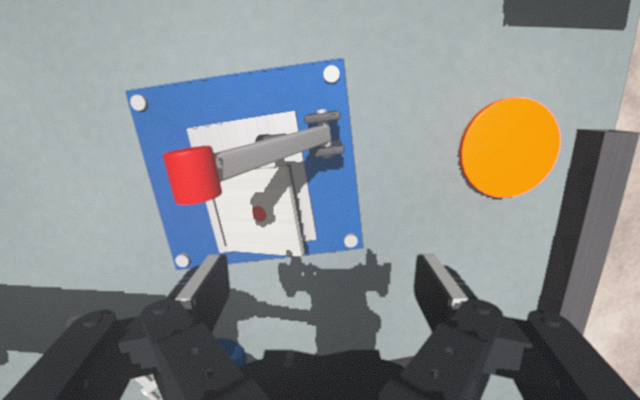

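Wrist: the plate corners are at (127,91), (343,58), (363,246) and (178,270), the knob at (192,175), and the spot (in shadow) at (259,213). The enlarged crops give the spot at scene (298,221) and side (322.5,214). The small probe's top is at scene (337,145) and side (260,245).

```bash
cat > h.py <<'E'
import cv2,numpy as np,pickle
def K(c):
    f=c["image"].shape[0]/2/np.tan(np.radians(c["vfov"]/2)); return np.array([[f,0,c["cx"]],[0,f,c["cy"]],[0,0,1.]])
def ray(c,uv):
    p=(np.array(uv,float)-[c["cx"],c["cy"]])/K(c)[0,0]
    q=p.copy()
    for _ in range(20): q=p/(1+c["k1"]*(q@q))
    d=c["R"].T@np.array([q[0],q[1],1]); return -c["R"].T@c["t"],d/np.linalg.norm(d)
def plane(c,uv,z):
    o,d=ray(c,uv); return o+d*(z-o[2])/d[2]
def tri(*cu):
    A=0;b=0;rs=[ray(c,u) for c,u in cu]
    for o,d in rs:
        P=np.eye(3)-np.outer(d,d);A=A+P;b=b+P@o
    X=np.linalg.solve(A,b); return X,[round(1e3*np.linalg.norm(np.cross(X-o,d)),1) for o,d in rs]
def proj(c,X):
    p=c["R"]@np.array(X)+c["t"];q=p[:2]/p[2];q=q*(1+c["k1"]*(q@q));return q*K(c)[0,0]+[c["cx"],c["cy"]]
def blobs(c,lo,hi,amin=15):
    m=cv2.inRange(cv2.cvtColor(c["image"],cv2.COLOR_RGB2HSV),np.array(lo),np.array(hi))
    n,l,s,ce=cv2.connectedComponentsWithStats(m);return [(s[i].tolist(),ce[i].round(1).tolist()) for i in range(1,n) if s[i,4]>=amin]
E
python3 - <<'E'
from h import *
d=pickle.load(open("c0.pkl","rb"));w,s,e=d["wrist"],d["side"],d["scene"]
np.set_printoptions(precision=4,suppress=True)
for n in d:
  print(n,"yellow",[b for b in blobs(d[n],(22,120,80),(34,255,255))])
  print(n,"red",blobs(d[n],(0,130,40),(8,255,255),6),blobs(d[n],(172,130,40),(180,255,255),6))
sc=[(138,102.5),(332,74),(350.5,241),(181.5,261)]
P=np.array([plane(w,u,.017) for u in sc]);print("screws",P,P.mean(0))
Q=np.array([plane(w,u,.015) for u in [(127,91),(343,58),(363,246)]]);print(Q,(Q[0]+Q[2])/2, np.linalg.norm(Q[1]-Q[0]),np.linalg.norm(Q[2]-Q[1]))
x=Q[1]-Q[0];print("yaw",np.degrees(np.arctan2(x[1],x[0])))
print("spot",tri((w,(259,213)),(s,(322.5,214.3)),(e,(298.3,221.3))),plane(w,(259,213),.055))
print("probe top",tri((s,(260,245)),(e,(337.5,144))),plane(s,(260,245.5),.132))
E
```

```text
scene yellow [([343, 118, 10, 7, 52], [347.9, 121.3]), ([343, 126, 9, 15, 111], [347.3, 133.2]), ([369, 133, 11, 6, 53], [373.8, 135.5]), ([368, 141, 10, 14, 115], [372.7, 147.4]), ([334, 143, 7, 5, 27], [336.8, 145.1]), ([335, 149, 5, 6, 22], [337.3, 151.5])]
scene red [([290, 58, 24, 8, 87], [298.7, 61.6]), ([336, 73, 30, 46, 574], [350.4, 90.5]), ([293, 74, 6, 6, 18], [294.9, 76.1]), ([342, 104, 17, 14, 42], [350.7, 112.4]), ([251, 153, 25, 5, 103], [262.6, 154.7]), ([308, 170, 4, 5, 9], [309.9, 172.2]), ([194, 312, 6, 4, 17], [196.5, 313.4])] []
side yellow [([200, 234, 15, 8, 93], [206.8, 237.4]), ([255, 242, 10, 7, 53], [259.5, 244.6]), ([202, 245, 14, 20, 207], [208.9, 254.4]), ([256, 250, 9, 15, 118], [260.1, 257.1]), ([221, 255, 16, 10, 123], [228.8, 259.3]), ([223, 268, 15, 21, 238], [230.5, 277.9])]
side red [([376, 149, 12, 6, 31], [382.6, 151.6]), ([364, 159, 6, 1, 6], [366.5, 159.0]), ([435, 163, 5, 4, 18], [437.2, 164.5]), ([398, 177, 4, 3, 8], [399.5, 178.0]), ([303, 178, 12, 11, 90], [308.4, 182.6]), ([321, 213, 3, 3, 6], [321.7, 214.2]), ([344, 303, 41, 12, 403], [3
[... 401 characters left out ...]
, 162.7]), ([197, 161, 5, 3, 6], [199.0, 162.2]), ([193, 172, 5, 6, 9], [195.2, 174.3]), ([206, 187, 4, 4, 7], [207.4, 188.3]), ([215, 191, 4, 6, 9], [216.3, 193.3])]
screws [[ 0.3996  0.0782  0.017 ]
 [ 0.611   0.1057  0.017 ]
 [ 0.6353 -0.0851  0.017 ]
 [ 0.4239 -0.1128  0.017 ]] [ 0.5174 -0.0035  0.017 ]
[[ 0.388   0.0905  0.015 ]
 [ 0.6224  0.1217  0.015 ]
 [ 0.6511 -0.0927  0.015 ]] [ 0.5195 -0.0011  0.015 ] 0.2365327147242328 0.2163767789038935
yaw 7.598536366890709
spot (array([ 0.5349, -0.0373,  0.0534]), [np.float64(1.9), np.float64(2.1), np.float64(3.1)]) [ 0.5335 -0.036   0.055 ]
probe top (array([0.512 , 0.2864, 0.1305]), [np.float64(4.5), np.float64(4.5)]) [0.5042 0.288  0.132 ]
```

Run:
```python
from h import *
d=pickle.load(open("c0.pkl","rb"));w,s,e=d["wrist"],d["side"],d["scene"]
np.set_printoptions(precision=4,suppress=True)
print("knob",tri((w,(192,175.5)),(s,(308.6,182.6)),(e,(307,173.5))),tri((w,(192,175.5)),(s,(308.6,182.6))))
print("hinge",tri((w,(324,133)),(s,(290,222))))
print("bigprobes",tri((s,(206.8,237.4)),(e,(347.9,121.3))),tri((s,(228.8,259.3)),(e,(373.8,135.5))))
y=np.radians(7.5);R=np.array([[np.cos(y),-np.sin(y)],[np.sin(y),np.cos(y)]])
h=np.array([.5185,-.0025])+R@[.09,.038];print("hinge xy",h)
for th in(1.0,1.1,1.2,1.3,1.4):
  k=np.r_[h-R[:,0]*.165*np.cos(th),.055+.165*np.sin(th)];print(th,k,proj(w,k),proj(s,k),proj(e,k))
# bracket edges: bright-ish low-saturation mask corners in wrist
# stand top corners from side view, z=.06
for u in [(243,265),(255.5,280),(282,268.5)]: print("stand",plane(s,u,.06))
```

```text
knob (array([0.5309, 0.0359, 0.2021]), [np.float64(2.8), np.float64(1.0), np.float64(3.2)]) (array([0.529 , 0.037 , 0.2041]), [np.float64(0.2), np.float64(0.2)])
hinge (array([0.603 , 0.0472, 0.0451]), [np.float64(0.8), np.float64(0.8)])
bigprobes (array([0.5382, 0.3861, 0.191 ]), [np.float64(30.4), np.float64(30.4)]) (array([0.5831, 0.3739, 0.1189]), [np.float64(35.6), np.float64(35.6)])
hinge xy [0.6028 0.0469]
1.0 [0.5144 0.0353 0.1938] [174.783  174.4744] [313.0482 186.5918] [301.5704 173.2933]
1.1 [0.5286 0.0372 0.202 ] [192.9779 174.1857] [308.7757 183.2283] [305.7491 172.3864]
1.2 [0.5435 0.0391 0.2088] [215.3891 173.1205] [304.3209 180.2735] [310.2143 171.8778]
1.3 [0.559  0.0412 0.214 ] [241.7703 171.2177] [299.7415 177.7615] [314.9179 171.7803]
1.4 [0.575  0.0433 0.2176] [271.5279 168.4648] [295.0963 175.7188] [319.8072 172.1015]
stand [0.5557 0.3106 0.06  ]
stand [0.4842 0.3371 0.06  ]
stand [0.4575 0.2623 0.06  ]
```

Emit:
move_arm([
  [[0,0,-6.9],[0,0,0.015],0.3],
  [[0,0,-6.9],[0,0,0.015],0.3],
  [[0,0,-6.9],[0,0,0.014],0.3],
  [[0,0,-6.9],[-0.008,0.004,0],0.3],
])

```text
time_s: 0.48
tool_pos: [0.593, 0.0035, 0.3029]
eef_rot: [1.936, 1.567, -0.123]
force: [1.0, -0.4, 1.3]
finger_gap: 0.652
```

Emit:
move_arm([
  [[0,0,-6.9],[-0.008,0.004,0],0.3],
  [[0,0,-6.9],[-0.008,0.004,0],0.3],
  [[0,0,-6.9],[-0.008,0.004,0],0.3],
  [[0,0,-6.9],[-0.008,0.004,0],0.3],
])

```text
time_s: 0.82
tool_pos: [0.5596, 0.0201, 0.2998]
eef_rot: [-0.61, 1.57, 3.133]
force: [0.2, -1.1, 0.7]
finger_gap: 0.642
```

Emit:
move_arm([
  [[0,0,-6.9],[-0.008,0.004,0],0.3],
  [[0,0,-6.9],[-0.008,0.004,0],0.3],
  [[0,0,-6.9],[-0.008,0.004,0],0.3],
  [[0,0,-6.6],[-0.0072,0.005,0],0.3],
  [[0,0,0],[0,0,0],0.3],
])

```text
time_s: 1.23
tool_pos: [0.528, 0.0377, 0.3005]
eef_rot: [-1.554, 1.57, 1.715]
force: [-0.9, -0.1, -0.3]
finger_gap: 0.647
```

Run:
```python
from h import *
from cell import *
w=read_camera("wrist");s=read_camera("side");e=read_camera("scene")
pickle.dump(dict(wrist=w,side=s,scene=e),open("c1.pkl","wb"));st=read_state()
print(st["time_s"],st["tool_pos"].round(4),st["eef_rot"].round(4),st["finger_gap"],st["force"].round(2))
f=lambda x,z:cv2.resize(x[:,:,::-1],None,fx=z,fy=z,interpolation=cv2.INTER_CUBIC)
cv2.imwrite("pics/w1.png",f(w["image"],1.25))
for n,c in (("s",s),("e",e)): print(n,[b for b in blobs(c,(22,120,80),(34,255,255))])
print("knob w",blobs(w,(0,130,40),(8,255,255),100), proj(w,(.5286,.0372,.202)))
```

```text
1.3833 [0.529  0.0369 0.3001] [ 0.813   1.5706 -2.194 ] 0.6498067725988487 [ 0.28  0.08 -0.33]
s [([200, 234, 15, 8, 93], [206.8, 237.4]), ([255, 242, 10, 7, 53], [259.5, 244.6]), ([202, 245, 14, 20, 208], [208.9, 254.4]), ([256, 250, 9, 15, 117], [260.1, 257.2]), ([221, 255, 16, 10, 123], [228.8, 259.3]), ([223, 267, 15, 22, 240], [230.5, 277.7])]
e [([343, 119, 10, 6, 50], [347.8, 121.4]), ([343, 126, 10, 15, 111], [347.4, 133.4]), ([369, 133, 11, 6, 54], [373.9, 135.5]), ([368, 141, 11, 14, 117], [372.7, 147.4]), ([333, 143, 8, 5, 32], [336.3, 145.1]), ([333, 149, 7, 11, 61], [336.2, 154.2])]
knob w [([304, 196, 12, 30, 186], [308.1, 209.9]), ([183, 357, 15, 12, 111], [189.4, 362.4])] [322.80176813 210.46936425]
```

View pics/w1.png

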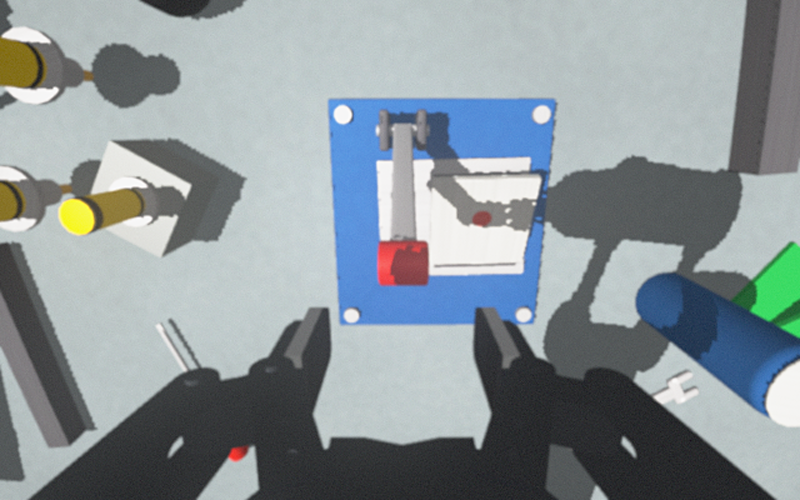

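Wrist: the knob is at (322,210), which matches the prediction. The spot is at (386,174), the stand is at left around (115,155), and the probe's top is at (62,173).

Emit:
move_arm([
  [[0,0,0],[0,0,-0.03],0.3],
  [[0,0,0],[0,0,-0.03],0.3],
  [[0,0,0],[0,0,-0.02],0.3],
  [[0,0,0],[0,0,-0.012],0.3],
  [[0,0,0],[0,0,0],0.3],
])

```text
time_s: 1.8
tool_pos: [0.5279, 0.0367, 0.2046]
eef_rot: [-0.113, 1.565, -3.122]
force: [-0.5, -0.7, 0.1]
finger_gap: 0.649
```

Emit:
move_arm([
  [[0,0,0],[0,0,0],-0.3],
  [[0,0,0],[0,0,0],-0.7],
  [[0,0,0],[0,0,0],-1],
  [[0,0,0],[0,0,0],-1],
  [[0,0,0],[0,0,0],-1],
], newtons=30)

```text
time_s: 2.22
tool_pos: [0.5295, 0.0372, 0.2104]
eef_rot: [3.087, 1.567, 0.077]
force: [-0.4, 1.3, 5.4]
finger_gap: 0.319
```

Run:
```python
from h import *
from cell import *
np.set_printoptions(precision=4,suppress=True)
d=pickle.load(open("c1.pkl","rb"));w,s,e=d["wrist"],d["side"],d["scene"]
st=read_state();print(st["time_s"],st["tool_pos"],st["finger_gap"],st["force"])
print("bigs",tri((s,(206.8,237.4)),(e,(373.9,135.5))),tri((s,(228.8,259.3)),(e,(347.8,121.4))))
print("small top",tri((s,(259.5,244.6)),(e,(336.3,145.1)),(w,(61.6,172.8))))
print("spot",tri((w,(385.6,174.4)),(s,(322.2,214.2)),(e,(298.3,221.3))),plane(w,(385.6,174.4),.055))
for u in [(377,162),(529,157),(523,273)]: print("foot",plane(w,np.array(u)/1.25,.023))
for u in [(342,115),(541,115),(524,314),(351,315)]: print("screw",plane(w,np.array(u)/1.25,.017))
y=np.radians(7.5);ax=np.array([np.cos(y),np.sin(y)])
h=np.array([.6028,.0469]);
p=None
for th in np.linspace(1.1,0,14):
  k=np.r_[h-ax*.165*np.cos(th),.055+.165*np.sin(th)]
  print(round(th,3),k, None if p is None else k-p);p=k
```

```text
2.2167 [0.5295 0.0372 0.2104] 0.31900168115081556 [-0.3834  1.3492  5.4489]
bigs (array([0.6209, 0.3629, 0.1559]), [np.float64(0.8), np.float64(0.8)]) (array([0.5031, 0.3959, 0.1562]), [np.float64(0.7), np.float64(0.7)])
small top (array([0.5114, 0.2842, 0.1297]), [np.float64(1.2), np.float64(1.9), np.float64(1.4)])
spot (array([ 0.5353, -0.0375,  0.0539]), [np.float64(2.1), np.float64(1.4), np.float64(2.9)]) [ 0.5335 -0.0368  0.055 ]
foot [0.5695 0.068  0.023 ]
foot [ 0.5935 -0.0789  0.023 ]
foot [ 0.4745 -0.0986  0.023 ]
screw [0.6091 0.1067 0.017 ]
screw [ 0.634 -0.084  0.017]
screw [ 0.4251 -0.1124  0.017 ]
screw [0.3996 0.0788 0.017 ]
1.1 [0.5286 0.0371 0.202 ] None
1.015 [0.5165 0.0355 0.1952] [-0.0121 -0.0016 -0.0069]
0.931 [0.5051 0.034  0.1873] [-0.0114 -0.0015 -0.0079]
0.846 [0.4944 0.0326 0.1785] [-0.0107 -0.0014 -0.0088]
0.762 [0.4844 0.0313 0.1689] [-0.01   -0.0013 -0.0097]
0.677 [0.4753 0.0301 0.1584] [-0.0091 -0.0012 -0.0105]
0.592 [0.4671 0.029  0.1471] [-0.0082 -0.0011 -0.0112]
0.508 [0.4598 0.0281 0.1352] [-0.0072 -0.001  -0.0119]
0.423 [0.4536 0.0273 0.1227] [-0.0062 -0.0008 -0.0125]
0.338 [0.4485 0.0266 0.1098] [-0.0051 -0.0007 -0.013 ]
0.254 [0.4445 0.0261 0.0964] [-0.004  -0.0005 -0.0133]
0.169 [0.4415 0.0257 0.0828] [-0.0029 -0.0004 -0.0136]
0.085 [0.4398 0.0254 0.0689] [-0.0018 -0.0002 -0.0138]
0.0 [0.4392 0.0254 0.055 ] [-0.0006 -0.0001 -0.0139]
```

Emit:
move_arm([
  [[0,0,0],[-0.0061,-0.0008,-0.0034],-1],
  [[0,0,0],[-0.006,-0.0008,-0.0035],-1],
  [[0,0,0],[-0.0114,-0.0015,-0.0079],-1],
  [[0,0,0],[-0.0107,-0.0014,-0.0088],-1],
])

```text
time_s: 2.55
tool_pos: [0.4956, 0.0327, 0.1876]
eef_rot: [3.082, 1.565, 0.071]
force: [-0.5, 0.9, 7.1]
finger_gap: 0.315
```

Emit:
move_arm([
  [[0,0,0],[-0.01,-0.0013,-0.0097],-1],
  [[0,0,0],[-0.0091,-0.0012,-0.0105],-1],
  [[0,0,0],[-0.0082,-0.0011,-0.0112],-1],
  [[0,0,0],[-0.0072,-0.001,-0.0119],-1],
])

```text
time_s: 2.88
tool_pos: [0.4601, 0.028, 0.1434]
eef_rot: [3.117, 1.567, 0.107]
force: [-4.0, 1.9, 6.1]
finger_gap: 0.322
```

Emit:
move_arm([
  [[0,0,0],[-0.0062,-0.0008,-0.0125],-1],
  [[0,0,0],[-0.0051,-0.0007,-0.013],-1],
  [[0,0,0],[-0.004,-0.0005,-0.0133],-1],
  [[0,0,0],[0,0,0],-1],
])

```text
time_s: 3.22
tool_pos: [0.4436, 0.0259, 0.1009]
eef_rot: [-0.13, 1.569, -3.141]
force: [-1.5, 1.3, -0.9]
finger_gap: 0.325
```

Emit:
move_arm([
  [[0,0,0],[-0.0029,-0.0004,-0.0136],-1],
  [[0,0,0],[-0.0018,-0.0002,-0.0138],-1],
  [[0,0,0],[0,0,-0.007],-1],
  [[0,0,0],[0,0,-0.004],-1],
  [[0,0,0],[0,0,0],-1],
])

```text
time_s: 3.63
tool_pos: [0.4394, 0.0253, 0.0636]
eef_rot: [-0.125, 1.568, -3.135]
force: [-5.7, 0.0, -1.4]
finger_gap: 0.326
```

Emit:
move_arm([
  [[0,0,0],[0,0,-0.002],-1],
  [[0,0,0],[0,0,-0.001],-1],
  [[0,0,0],[0,0,0],-1],
])

```text
time_s: 3.88
tool_pos: [0.4394, 0.0253, 0.0614]
eef_rot: [-0.118, 1.568, -3.128]
force: [-7.7, 0.2, 2.3]
finger_gap: 0.319
```

Nearly down; I'll press until the contact force shows.

Emit:
move_arm([
  [[0,0,0],[0,0,-0.0015],-1],
  [[0,0,0],[0,0,-0.0015],-1],
  [[0,0,0],[0,0,0],-1],
  [[0,0,0],[0,0,0],-1],
])

```text
time_s: 4.22
tool_pos: [0.4395, 0.0253, 0.0587]
eef_rot: [-0.123, 1.568, -3.134]
force: [-7.6, 0.7, 3.0]
finger_gap: 0.321
```

Emit:
move_arm([
  [[0,0,0],[0,0,-0.002],-1],
  [[0,0,0],[0,0,-0.002],-1],
  [[0,0,0],[0,0,0],-1],
  [[0,0,0],[0,0,0],-1],
])

```text
time_s: 4.55
tool_pos: [0.4395, 0.0253, 0.0582]
eef_rot: [-0.023, 1.569, -3.033]
force: [-19.8, 0.3, 24.2]
finger_gap: 0.323
```

Emit:
move_arm([
  [[0,0,0],[0,0,0.002],-1],
  [[0,0,0],[0,0,0],-0.3],
  [[0,0,0],[0,0,0],0.1],
  [[0,0,0],[0,0,0],0.1],
  [[0,0,0],[0,0,0.01],0.1],
])

```text
time_s: 4.97
tool_pos: [0.4391, 0.0252, 0.0645]
eef_rot: [-0.116, 1.567, -3.126]
force: [0.2, 0.9, -0.7]
finger_gap: 0.547
```

Emit:
move_arm([
  [[0,0,0],[0,0,0.03],0.1],
  [[0,0,0],[0,0,0.04],0.1],
  [[0,0,0],[0.01,0.01,0.04],0.1],
  [[0,0,0],[0.02,0.03,0.03],0.1],
  [[0,0,0],[0.02,0.03,0.03],0.1],
])

```text
time_s: 5.38
tool_pos: [0.4864, 0.0886, 0.2324]
eef_rot: [3.057, 1.567, 0.044]
force: [1.5, -1.1, -0.1]
finger_gap: 0.548
```

Run:
```python
from h import *
from cell import *
w=read_camera("wrist");s=read_camera("side");e=read_camera("scene")
pickle.dump(dict(wrist=w,side=s,scene=e),open("c2.pkl","wb"));st=read_state()
print(st["time_s"],st["tool_pos"].round(4),st["finger_gap"],st["force"].round(2))
print("knob side",blobs(s,(0,130,40),(8,255,255),40),proj(s,(.4392,.0254,.055)))
W=cv2.resize(w["image"][:,:,::-1],(800,500),interpolation=cv2.INTER_CUBIC)
cv2.imwrite("pics/w2.png",W)
```

```text
5.5333 [0.487  0.0897 0.2315] 0.548288296587246 [-0.45 -0.58 -0.34]
knob side [([331, 226, 10, 11, 77], [335.8, 231.4]), ([344, 303, 41, 12, 408], [364.3, 308.3]), ([121, 332, 172, 68, 5855], [195.9, 375.1])] [335.85849006 231.5530414 ]
```

View pics/w2.png

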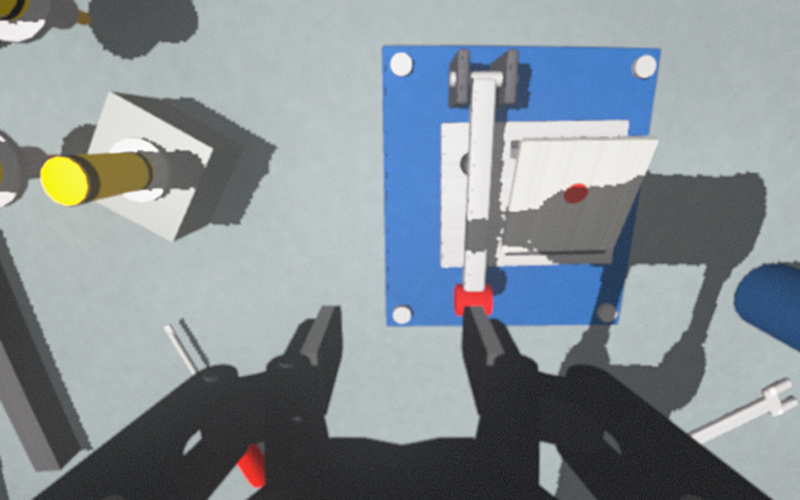

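Wrist: the clamp arm lies closed, with the knob at (379,240). The side view puts the knob at (335.8,231.4) against a predicted (335.9,231.6) for closed. The spot is at (461.6,154.4) and the probe's top at (53,144).

Emit:
move_arm([
  [[0,0,0.9],[0.004,0.03,0],0.3],
  [[0,0,0.9],[0.004,0.04,0],0.3],
  [[0,0,0],[0.004,0.04,0],0.3],
  [[0,0,0],[0.004,0.04,0],0.3],
  [[0,0,0],[0.004,0.03,0],0.3],
])

```text
time_s: 5.95
tool_pos: [0.5046, 0.2699, 0.2272]
eef_rot: [0.174, 1.568, -2.804]
force: [1.1, -0.2, 0.4]
finger_gap: 0.646
```

Emit:
move_arm([
  [[0,0,0],[0.002,0.016,0],0.3],
  [[0,0,0],[0,0,0],0.3],
])

```text
time_s: 6.12
tool_pos: [0.5065, 0.2864, 0.2265]
eef_rot: [0.108, 1.567, -2.868]
force: [-0.5, 0.2, 0.2]
finger_gap: 0.645
```

Run:
```python
from h import *
from cell import *
np.set_printoptions(precision=4,suppress=True)
d=pickle.load(open("c2.pkl","rb"));W=d["wrist"];S=d["side"];E=d["scene"]
print("spot reds",blobs(S,(0,110,40),(8,255,255),6),[b for b in blobs(E,(0,110,40),(8,255,255),5) if 150<b[1][1]<250],[b for b in blobs(W,(0,110,40),(8,255,255),20)])
for u in [(442,123),(629,121),(442,268)]: print("foot",plane(W,np.array(u)/1.25,.023))
print("spot",plane(W,(461.6,154.4),.055))
w=read_camera("wrist");s=read_camera("side");st=read_state()
pickle.dump(w,open("c3.pkl","wb"))
print(st["time_s"],st["tool_pos"].round(4),st["finger_gap"])
for b in blobs(w,(22,120,80),(34,255,255),40): print(b,plane(w,b[1],.132))
print(blobs(s,(22,120,80),(34,255,255),30),proj(w,(.508,.286,.132)))
cv2.imwrite("pics/w3.png",cv2.resize(w["image"][:,:,::-1],(800,500)))
```

```text
spot reds [([376, 149, 12, 6, 33], [382.6, 151.5]), ([363, 159, 7, 1, 7], [366.0, 159.0]), ([435, 163, 5, 4, 18], [437.2, 164.5]), ([398, 177, 4, 3, 9], [399.6, 178.0]), ([261, 211, 5, 6, 6], [263.2, 213.5]), ([321, 213, 4, 4, 10], [322.4, 214.1]), ([331, 226, 10, 11, 78], [335.8, 231.3]), ([344, 303, 41, 12, 412], [364.3, 308.3]), ([121, 331, 172, 69, 5885], [195.9, 375.0])] [([250, 153, 26, 6, 141], [262.5, 155.3]), ([280, 194, 6, 10, 39], [282.5, 198.2])] [([452, 147, 18, 15, 190], [460.4, 154.1]), ([365, 229, 28, 22, 332], [378.4, 240.0]), ([189, 355, 24, 35, 508], [202.1, 372.9])]
foot [0.5707 0.0677 0.023 ]
foot [ 0.5926 -0.0805  0.023 ]
foot [0.451 0.049 0.023]
spot [ 0.5333 -0.0379  0.055 ]
6.2167 [0.507  0.2836 0.2273] 0.6501888351710274
([177, 0, 70, 48, 2667], [212.2, 20.0]) [0.6173 0.3724 0.132 ]
([218, 9, 51, 55, 1118], [250.9, 42.6]) [0.6083 0.3477 0.132 ]
([152, 160, 62, 56, 1553], [189.4, 181.0]) [0.5142 0.3807 0.132 ]
([310, 173, 32, 21, 371], [324.7, 181.6]) [0.5291 0.2882 0.132 ]
([118, 180, 58, 56, 2495], [145.7, 207.0]) [0.4899 0.4111 0.132 ]
([307, 189, 38, 37, 1120], [325.4, 206.9]) [0.5111 0.2846 0.132 ]
[([200, 234, 15, 8, 93], [206.8, 237.4]), ([255, 242, 9, 6, 36], [258.4, 245.1]), ([202, 245, 14, 20, 207], [208.9, 254.4]), ([256, 250, 9, 15, 118], [260.1, 257.1]), ([221, 255, 16, 10, 122], [228.8, 259.4]), ([223, 267, 15, 22, 241], [230.5, 277.8])] [322.7558 210.7393]
```

View pics/w3.png

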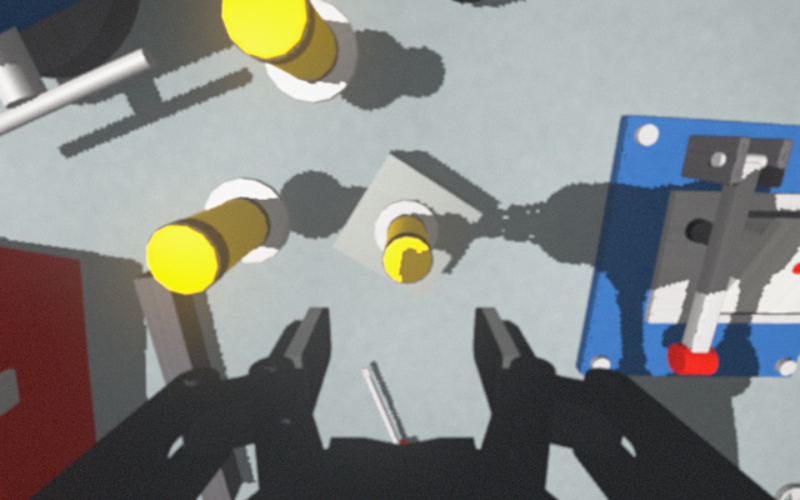

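Wrist: the small probe's top is at (325,207), centred between the jaws, with the larger probe well clear at (146,207). I'll descend and grip.

Emit:
move_arm([
  [[0,0,0],[0.003,0.0015,-0.03],0.3],
  [[0,0,0],[0,0,-0.03],0.3],
  [[0,0,0],[0,0,-0.03],0.3],
  [[0,0,0],[0,0,-0.02],0.3],
  [[0,0,0],[0,0,-0.0125],0.3],
])

```text
time_s: 6.63
tool_pos: [0.5092, 0.2832, 0.1026]
eef_rot: [0.416, 1.565, -2.565]
force: [0.0, -0.3, -0.5]
finger_gap: 0.652
```

Emit:
move_arm([
  [[0,0,0],[0,0,0],0.1],
  [[0,0,0],[0,0,0],-0.2],
  [[0,0,0],[0,0,0],-0.5],
  [[0,0,0],[0,0,0],-1],
  [[0,0,0],[0,0,0],-1],
], newtons=60)

```text
time_s: 7.05
tool_pos: [0.5112, 0.286, 0.1081]
eef_rot: [-2.973, 1.568, 0.331]
force: [-0.8, -1.2, 1.9]
finger_gap: 0.315
```

Emit:
move_arm([
  [[0,0,0],[0,0,0],-1],
  [[0,0,0],[0,0,0],-1],
])

```text
time_s: 7.22
tool_pos: [0.5112, 0.286, 0.1081]
eef_rot: [-3.062, 1.568, 0.241]
force: [-0.2, -2.8, 4.9]
finger_gap: 0.315
```

Emit:
move_arm([
  [[0,0,0],[0,0,0.008],-1],
  [[0,0,0],[0,0,0.015],-1],
  [[0,0,0],[0,0,0.025],-1],
  [[0,0,0],[0,0,0.03],-1],
  [[0,0,0],[0,0,0.03],-1],
])

```text
time_s: 7.63
tool_pos: [0.5096, 0.2859, 0.2142]
eef_rot: [0.119, 1.568, -2.86]
force: [0.9, 0.4, -3.7]
finger_gap: 0.31
```

Emit:
move_arm([
  [[0,0,0],[0,-0.01,0.015],-1],
  [[0,0,0],[0,-0.02,0],-1],
  [[0,0,0],[0,-0.02,0],-1],
  [[0,0,0],[0,0,0],-1],
  [[0,0,0],[0,0,0],-1],
])

```text
time_s: 8.05
tool_pos: [0.5103, 0.2355, 0.2291]
eef_rot: [-0.503, 1.57, 2.8]
force: [0.3, 0.3, -2.9]
finger_gap: 0.317
```

Run:
```python
from h import *
from cell import *
np.set_printoptions(precision=4,suppress=True)
w=read_camera("wrist");s=read_camera("side");e=read_camera("scene");st=read_state()
pickle.dump(dict(wrist=w,side=s,scene=e,st=st),open("c4.pkl","wb"))
print(st["time_s"],st["tool_pos"],st["eef_rot"],st["finger_gap"],st["force"],st["torque"])
t=st["tool_pos"]
for n,c in(("side",s),("scene",e)):
  for z in(.0,-.006,-.094): print(n,z,proj(c,t+[0,0,z]).round(1))
a=s["image"][130:280,190:340,::-1];b=e["image"][70:220,280:430,::-1]
cv2.imwrite("pics/p4.png",np.hstack([cv2.resize(x,(400,400),interpolation=cv2.INTER_CUBIC) for x in(a,b)]))
```

```text
8.2 [0.5102 0.2366 0.2287] [-0.3152  1.5697  2.9894] 0.313811395594651 [-1.3699  0.0073 -3.1398] [ 0.0034 -0.023  -0.0148]
side 0.0 [268.3 204.3]
side -0.006 [268.5 206.4]
side -0.094 [271.2 234.7]
scene 0.0 [329.7 129.4]
scene -0.006 [329.7 130.9]
scene -0.094 [329.4 151.2]
```

View pics/p4.png

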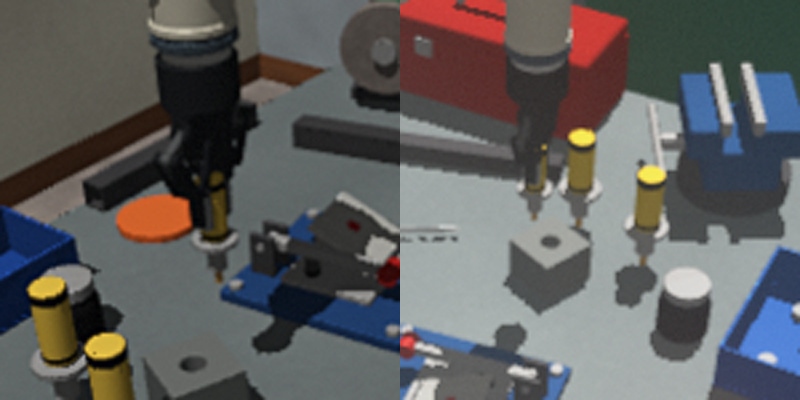

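The probe hangs straight in the grip, with its tip at side (272,235) and scene (330,151). The stand's hole is empty, so I have the right one. Now I'll check the tip and the can by calculation.

Run:
```python
from h import *
np.set_printoptions(precision=4,suppress=True)
d=pickle.load(open("c4.pkl","rb"));w,s,e=d["wrist"],d["side"],d["scene"]
print("tip",tri((s,(272.1,235.4)),(e,(330.3,151.4))),"tcp",d["st"]["tool_pos"])
for z in(-.09,-.097,-.103): print(proj(w,d["st"]["tool_pos"]+[0,0,z]))
for n in d:
  if n!="st":
    for b in blobs(d[n],(8,90,60),(21,255,255),4): print(n,b)
d0=pickle.load(open("c0.pkl","rb"));print("can",plane(d0["scene"],(233,236.5),.18))
```

```text
tip (array([0.5105, 0.2368, 0.1331]), [np.float64(2.7), np.float64(2.7)]) tcp [0.5102 0.2366 0.2287]
[320.4768 214.7956]
[320.5098 211.573 ]
[320.5367 208.9578]
wrist ([129, 0, 35, 47, 457], [152.2, 24.5])
wrist ([88, 15, 23, 25, 29], [97.2, 28.2])
wrist ([192, 14, 4, 4, 5], [193.4, 15.6])
wrist ([113, 40, 7, 2, 8], [116.0, 40.5])
wrist ([121, 42, 4, 1, 4], [122.5, 42.0])
wrist ([142, 158, 3, 3, 4], [143.2, 158.8])
wrist ([63, 168, 47, 62, 635], [96.4, 194.6])
wrist ([42, 202, 13, 19, 20], [46.7, 211.3])
wrist ([16, 205, 13, 35, 130], [23.3, 221.5])
wrist ([57, 222, 6, 4, 6], [59.5, 223.8])
wrist ([101, 222, 3, 4, 5], [101.6, 223.4])
wrist ([16, 227, 5, 3, 7], [18.3, 228.0])
wrist ([64, 226, 4, 1, 4], [65.5, 226.0])
wrist ([78, 227, 4, 1, 4], [79.5, 227.0])
wrist ([98, 229, 4, 2, 4], [99.5, 229.5])
wrist ([21, 232, 2, 3, 4], [21.2, 233.0])
wrist ([339, 234, 2, 4, 4], [339.2, 235.5])
wrist ([24, 239, 5, 8, 15], [25.9, 242.3])
wrist ([26, 248, 2, 4, 4], [26.5, 249.5])
wrist ([334, 278, 4, 2, 4], [335.5, 278.5])
wrist ([339, 280, 4, 3, 5], [340.8, 281.0])
wrist ([303, 290, 5, 2, 5], [30
[... 387 characters left out ...]
6, 305, 3, 4, 10], [237.1, 306.8])
scene ([65, 0, 85, 65, 1560], [110.2, 26.7])
scene ([173, 0, 9, 3, 19], [177.0, 0.7])
scene ([8, 31, 52, 34, 793], [35.8, 47.8])
scene ([92, 58, 71, 110, 2071], [127.8, 109.9])
scene ([185, 62, 33, 37, 739], [200.6, 79.8])
scene ([245, 67, 7, 2, 10], [248.6, 67.3])
scene ([160, 95, 7, 9, 39], [163.3, 99.7])
scene ([42, 100, 64, 83, 1868], [77.2, 140.8])
scene ([343, 118, 4, 3, 6], [344.2, 118.7])
scene ([349, 118, 4, 2, 4], [350.5, 118.2])
scene ([509, 131, 131, 50, 1770], [575.8, 155.2])
scene ([0, 149, 58, 55, 928], [27.0, 175.1])
scene ([368, 234, 37, 31, 879], [385.7, 248.8])
scene ([208, 358, 52, 42, 1769], [234.5, 380.7])
can [ 0.4658 -0.2713  0.18  ]
```

Emit:
move_arm([
  [[0,0,0],[-0.0048,-0.0354,0],-1],
  [[0,0,0],[-0.0048,-0.0354,0],-1],
  [[0,0,0],[-0.0048,-0.0354,0],-1],
  [[0.77,-4.94,0],[-0.0048,-0.0354,0],-1],
])

```text
time_s: 8.53
tool_pos: [0.4918, 0.0938, 0.2271]
eef_rot: [3.134, 1.488, 0.156]
force: [0.6, -0.7, -2.9]
finger_gap: 0.312
```

Emit:
move_arm([
  [[0.77,-4.94,0],[-0.0048,-0.0354,0],-1],
  [[0.77,-4.94,0],[-0.0048,-0.0354,-0.0135],-1],
  [[0.77,-4.94,0],[-0.0048,-0.0354,-0.0135],-1],
  [[0.79,-4.94,0],[-0.0046,-0.0354,-0.0135],-1],
  [[0,0,0],[0,0,0],-1],
])

```text
time_s: 8.95
tool_pos: [0.4672, -0.0541, 0.18]
eef_rot: [3.136, 1.143, 0.145]
force: [-1.3, 0.2, -5.1]
finger_gap: 0.317
```

Emit:
move_arm([
  [[0,0,0],[0,0,0],-1],
  [[0,0,0],[0,0,0],-1],
])

```text
time_s: 9.12
tool_pos: [0.4722, -0.0472, 0.1891]
eef_rot: [3.136, 1.134, 0.156]
force: [0.1, 1.2, -3.0]
finger_gap: 0.31
```

Run:
```python
from h import *
from cell import *
from scipy.spatial.transform import Rotation as Ro
np.set_printoptions(precision=4,suppress=True)
w=read_camera("wrist");s=read_camera("side");e=read_camera("scene");st=read_state()
pickle.dump(dict(wrist=w,side=s,scene=e,st=st),open("c5.pkl","wb"))
t=st["tool_pos"];X=Ro.from_euler("xyz",st["eef_rot"]).as_matrix()[:,0]
print(st["time_s"],t,X,st["force"]);tip=t+.0965*X;print("tip",tip)
n=-X;sp=np.array([.5334,-.037,.055]);r=sp-tip;print("to spot",r,"along",r@X,"lateral",r-(r@X)*X)
for nm,c in(("w",w),("s",s),("e",e)): print(nm,"tip",proj(c,tip).round(1),"spot",proj(c,sp).round(1))
cr=lambda c,p,h:cv2.resize(c["image"][int(p[1])-h:int(p[1])+h,int(p[0])-h:int(p[0])+h,::-1],(400,400),interpolation=cv2.INTER_CUBIC)
cv2.imwrite("pics/p5.png",np.hstack([cr(s,(315,205),35),cr(e,(298,212),35)]))
for nm,c in(("w",w),("s",s),("e",e)):print(nm,[b for b in blobs(c,(0,100,30),(9,255,255),4) if np.linalg.norm(np.array(b[1])-proj(c,sp))<40])
cv2.imwrite("pics/w5.png",w["image"][:,:,::-1])
```

```text
9.2667 [ 0.4733 -0.0456  0.1904] [ 0.4186  0.0668 -0.9057] [-0.2461  0.2784 -1.8584]
tip [ 0.5137 -0.0391  0.103 ]
to spot [ 0.0197  0.0021 -0.048 ] along 0.05187834076869651 lateral [-0.002  -0.0014 -0.001 ]
w tip [319.7 210.6] spot [321.1 194.3]
s tip [327.4 203.1] spot [322.2 214.4]
e tip [290.8 208.5] spot [297.  220.4]
w [([311, 185, 19, 20, 294], [319.9, 193.9])]
s [([320, 213, 5, 4, 14], [322.1, 214.1]), ([331, 226, 10, 11, 78], [335.7, 231.4])]
e [([296, 219, 4, 3, 9], [297.9, 220.2])]
```

View pics/p5.png

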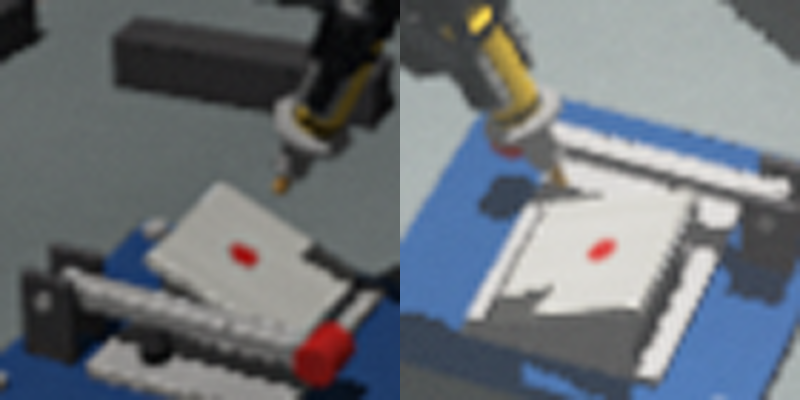

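Both crops show the tip hanging about 50 mm off the face: tip at side (329.0,202.7) and scene (291.9,209.9), spot at side (322.1,214.1) and scene (297.9,220.2). I'll measure the tip and the probe axis more closely, using the brass mask and the yellow handle.

Run:
```python
from h import *
from scipy.spatial.transform import Rotation as Ro
np.set_printoptions(precision=4,suppress=True)
d=pickle.load(open("c5.pkl","rb"));w,s,e,st=d["wrist"],d["side"],d["scene"],d["st"]
t=st["tool_pos"];R=Ro.from_euler("xyz",st["eef_rot"]).as_matrix();X=R[:,0];print("jaw",R[:,1])
print("spot w",plane(w,(319.9,193.9),.055),"tri",tri((w,(319.9,193.9)),(s,(322.1,214.1)),(e,(297.9,220.2))),tri((s,(322.1,214.1)),(e,(297.9,220.2))))
print("tip tri",tri((s,(329.,202.7)),(e,(291.9,209.9))))
for nm,c,p in(("s",s,(329,200)),("e",e,(291,206))):
  print(nm,[b for b in blobs(c,(8,80,60),(22,255,255),3) if np.linalg.norm(np.array(b[1])-p)<25])
  for a in (.0435,.05,.08,.088,.0965): print(a,proj(c,t+a*X).round(1))
def up(c,p,h):
  x=c["image"][p[1]-h:p[1]+h,p[0]-h:p[0]+h,::-1];return cv2.resize(x,(400,400),interpolation=cv2.INTER_NEAREST)
a,b=up(s,(332,197),16),up(e,(288,203),16)
for im,c,p in((a,s,(332,197)),(b,e,(288,203))):
  for al in (.0425,.0485,.0785,.0975):
    q=(proj(c,t+al*X)+.5-np.array(p)+16)*12.5;cv2.circle(im,tuple(int(v) for v in q),4,(255,0,255),-1)
cv2.imwrite("pics/p6.png",np.hstack([a,b]))
```

```text
jaw [ 0.1645 -0.9864  0.0033]
spot w [ 0.5336 -0.0359  0.055 ] tri (array([ 0.5343, -0.036 ,  0.0557]), [np.float64(0.9), np.float64(0.9), np.float64(1.5)]) (array([ 0.5349, -0.0363,  0.0559]), [np.float64(1.2), np.float64(1.2)])
tip tri (array([ 0.5158, -0.044 ,  0.1015]), [np.float64(4.2), np.float64(4.2)])
s [([332, 189, 2, 3, 4], [332.2, 190.0]), ([336, 189, 5, 3, 6], [338.0, 190.2]), ([328, 201, 3, 3, 7], [328.7, 201.9])]
0.0435 [333.7 191.2]
0.05 [332.9 192.7]
0.08 [329.3 199.4]
0.088 [328.4 201.2]
0.0965 [327.4 203.1]
e [([284, 195, 2, 2, 3], [284.7, 195.7]), ([280, 196, 3, 2, 4], [281.2, 196.8]), ([290, 207, 2, 2, 3], [290.3, 207.7])]
0.0435 [283.3 196.1]
0.05 [284.2 197.6]
0.08 [288.5 204.7]
0.088 [289.6 206.5]
0.0965 [290.8 208.5]
```

View pics/p6.png

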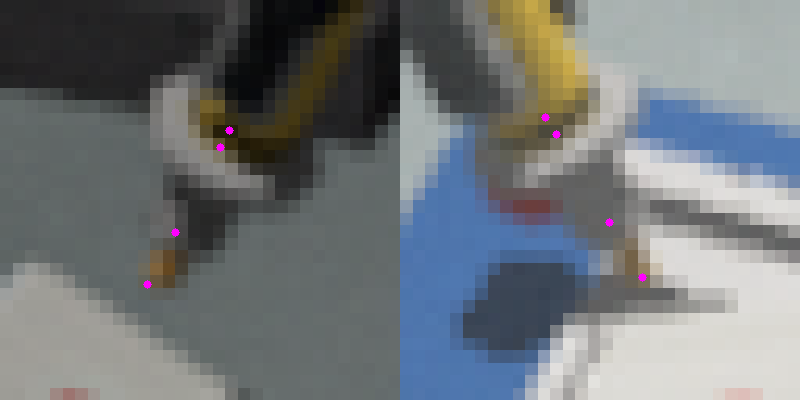

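Emit:
move_arm([
  [[0,0,0],[0.005,0.0012,-0.0123],-1],
  [[0,0,0],[0.005,0.0012,-0.0123],-1],
  [[0,0,0],[0.0051,0.0012,-0.0123],-1],
  [[0,0,0],[0,0,0],-1],
  [[0,0,0],[0,0,0],-1],
])

```text
time_s: 9.68
tool_pos: [0.4877, -0.042, 0.1517]
eef_rot: [3.136, 1.136, 0.161]
force: [-0.2, 0.9, -2.6]
finger_gap: 0.315
```

```bash
cat > look.py <<'E'
import sys
from h import *
from cell import *
from scipy.spatial.transform import Rotation as Ro
np.set_printoptions(precision=4,suppress=True)
s=read_camera("side");e=read_camera("scene");st=read_state()
t=st["tool_pos"];R=Ro.from_euler("xyz",st["eef_rot"]).as_matrix();X=R[:,0]
print(st["time_s"],t,X,st["eef_rot"],st["force"],st["torque"],st["finger_gap"]);sp=np.array([.5338,-.0362,.0553]);r=sp-t
print("spot along",r@X,"lateral",r-(r@X)*X,"F along X",st["force"]@X)
ims=[]
for c,p in((s,(323,212)),(e,(296,217))):
  h=16;im=cv2.resize(c["image"][p[1]-h:p[1]+h,p[0]-h:p[0]+h,::-1],(400,400),interpolation=cv2.INTER_NEAREST)
  print([b for b in blobs(c,(8,80,60),(22,255,255),3)if np.linalg.norm(np.array(b[1])-p)<15],[b for b in blobs(c,(0,100,30),(7,255,255),3)if np.linalg.norm(np.array(b[1])-p)<15],"pred tip",proj(c,t+.0965*X))
  ims.append(im)
cv2.imwrite("pics/"+sys.argv[1],np.hstack(ims))
E
python3 look.py l1.png
```

```text
9.7833 [ 0.488  -0.0428  0.1533] [ 0.4185  0.066  -0.9058] [3.1336 1.1333 0.1565] [ 0.0815  0.3971 -3.0068] [-0.0798  0.4063 -0.0089] 0.31138934143414065
spot along 0.10834208428111504 lateral [ 0.0005 -0.0006  0.0002] F along X 2.783912622567368
[([323, 211, 3, 3, 7], [324.0, 212.0])] [([321, 213, 4, 4, 11], [322.4, 214.4])] pred tip [323.3545 212.0435]
[([287, 201, 5, 6, 9], [289.6, 203.9])] [([296, 219, 4, 3, 9], [297.9, 220.2])] pred tip [295.6449 217.4565]
```

View pics/l1.png

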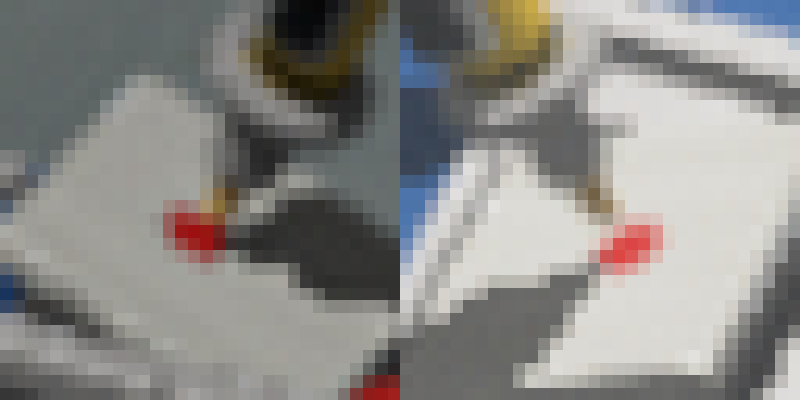

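I've now viewed 12 pictures, so from here I work by numbers only. This last one shows the tip just short of the spot in both views: side tip about (324,212) with the spot at (322.4,214.4), and scene tip about (296,217) with the spot at (297.9,220.2). I'll approach by force.

Emit:
move_arm([
  [[0,0,0],[0.0017,0,-0.0036],-1],
  [[0,0,0],[0.0017,0,-0.0036],-1],
  [[0,0,0],[0,0,0],-1],
  [[0,0,0],[0,0,0],-1],
  [[0,0,0],[0,0,0],-1],
])

```text
time_s: 10.2
tool_pos: [0.4907, -0.0438, 0.1447]
eef_rot: [3.135, 1.134, 0.155]
force: [0.5, -0.2, -2.8]
finger_gap: 0.311
```

```bash
cat > f.py <<'E'
from h import *
from cell import *
from scipy.spatial.transform import Rotation as Ro
np.set_printoptions(precision=4,suppress=True)
F=[]
for i in range(6):
  s=read_camera("side");st=read_state();F.append(st["force"])
F=np.array(F);t=st["tool_pos"];X=Ro.from_euler("xyz",st["eef_rot"]).as_matrix()[:,0]
r=np.array([.5338,-.0362,.0553])-t
print(st["time_s"],t,st["eef_rot"],"F.X",(F@X).round(2),(F@X).mean(),"F",F.mean(0),"spot along",r@X,"lat",r-(r@X)*X)
e=read_camera("scene")
for c,p in((s,(323,213)),(e,(296,218))):
  for q in (((8,80,60),(22,255,255)),((0,100,30),(7,255,255))):
    print([b for b in blobs(c,*q,2)if np.linalg.norm(np.array(b[1])-p)<8],end=" ")
print()
E
python3 f.py
```

```text
10.5 [ 0.4908 -0.0438  0.1448] [3.1346 1.1343 0.1551] F.X [2.58 1.43 2.09 2.73 2.74 2.57] 2.356163819845779 F [-0.3517  0.1408 -2.7519] spot along 0.09955890832379445 lat [0.0014 0.0011 0.0007]
[([323, 212, 3, 3, 6], [323.8, 212.8])] [([320, 213, 5, 4, 12], [321.8, 214.2])] [([296, 218, 1, 3, 3], [296.0, 219.0])] [([296, 219, 4, 3, 10], [297.8, 220.1])]
```

Emit:
move_arm([
  [[0,0,0],[0.0009,0.0002,-0.0019],-1],
  [[0,0,0],[0,0,0],-1],
  [[0,0,0],[0,0,0],-1],
])

```text
time_s: 10.8
tool_pos: [0.4917, -0.0435, 0.1428]
eef_rot: [3.135, 1.134, 0.155]
force: [-0.2, 0.1, -3.6]
finger_gap: 0.314
```

Emit:
move_arm([
  [[0,0,0],[0.0009,0.0002,-0.0019],-1],
  [[0,0,0],[0,0,0],-1],
  [[0,0,0],[0,0,0],-1],
])

```text
time_s: 11.05
tool_pos: [0.4927, -0.0433, 0.141]
eef_rot: [3.134, 1.134, 0.155]
force: [-1.3, -0.2, -0.5]
finger_gap: 0.315
```

```bash
python3 f.py
```

```text
11.35 [ 0.4926 -0.0433  0.141 ] [3.1345 1.1342 0.1552] F.X [-0.21  0.21  0.91 -0.3   0.28 -0.28] 0.10226938091846584 F [-1.2686 -0.5061 -0.7342] spot along 0.09534395168745888 lat [0.0014 0.0009 0.0007]
[([323, 213, 2, 3, 5], [323.6, 213.8])] [([321, 213, 3, 3, 7], [321.7, 214.1])] [([296, 219, 2, 3, 5], [296.4, 219.8])] [([297, 219, 3, 3, 7], [298.3, 220.1])]
```

Emit:
move_arm([
  [[0,0,0],[-0.0013,-0.0002,0.0027],-1],
  [[0,0,0],[0.0021,0.0013,0.001],-1],
  [[0,0,0],[0,0,0],-1],
  [[0,0,0],[0,0,0],-1],
])

```text
time_s: 11.73
tool_pos: [0.4933, -0.042, 0.1443]
eef_rot: [3.135, 1.135, 0.156]
force: [0.1, 0.5, -2.0]
finger_gap: 0.313
```

Emit:
move_arm([
  [[0,0,0],[0.0008,0.0001,-0.0018],-1],
  [[0,0,0],[0.0008,0.0001,-0.0018],-1],
  [[0,0,0],[0.0008,0.0001,-0.0018],-1],
  [[0,0,0],[0,0,0],-1],
  [[0,0,0],[0,0,0],-1],
])

```text
time_s: 12.15
tool_pos: [0.4958, -0.0418, 0.1393]
eef_rot: [3.135, 1.134, 0.156]
force: [-2.3, 0.9, 0.6]
finger_gap: 0.31
```

```bash
python3 f.py
```

```text
12.45 [ 0.4958 -0.0418  0.1393] [3.1349 1.1342 0.1556] F.X [-0.26 -0.94 -1.12 -0.53 -1.81 -0.59] -0.8741694127315432 F [-2.0671  0.8192  0.071 ] spot along 0.0923722298026985 lat [-0.0006 -0.0004 -0.0003]
[] [([320, 213, 5, 4, 10], [321.9, 214.4])] [([297, 219, 1, 2, 2], [297.0, 219.5])] [([297, 219, 3, 3, 7], [298.3, 220.1])]
```

Emit:
move_arm([
  [[0,0,0],[0.0006,0.0001,-0.0012],-1],
  [[0,0,0],[0.0005,0.0001,-0.0012],-1],
  [[0,0,0],[0,0,0],-1],
  [[0,0,0],[0,0,0],-1],
])

```text
time_s: 12.83
tool_pos: [0.4969, -0.0417, 0.1368]
eef_rot: [3.135, 1.134, 0.156]
force: [-2.6, 1.2, 1.6]
finger_gap: 0.31
```

```bash
python3 f.py
python3 - <<'E'
from h import *
from cell import *
from scipy.spatial.transform import Rotation as Ro
np.set_printoptions(precision=4,suppress=True)
w,s,e=(read_camera(n) for n in("wrist","side","scene"));d=pickle.load(open("c5.pkl","rb"))
st=read_state();t=st["tool_pos"];R=Ro.from_euler("xyz",st["eef_rot"]).as_matrix()
t0=d["st"]["tool_pos"];R0=Ro.from_euler("xyz",d["st"]["eef_rot"]).as_matrix()
# bracket unmoved, knob unmoved
for n,c in(("side",s),("scene",e)):
  df=cv2.absdiff(c["image"],d[n]["image"]).max(2)>60
  print(n,"knob",[b[1] for b in blobs(c,(0,130,40),(8,255,255),20) if 60<b[0][4]<110 or b[0][4]<45][:6],[b[1] for b in blobs(d[n],(0,130,40),(8,255,255),20) if 60<b[0][4]<110 or b[0][4]<45][:6])
# red remaining around tip: sub-pixel extent, and yellow handle parallax-free check in side/scene
for n,c in(("side",s),("scene",e)):
  p=proj(c,t+.09*R[:,0]);print(n,"tip pred",p,"spot",proj(c,[.5338,-.0362,.0553]))
  x,y=(int(round(v)) for v in p);hs=cv2.cvtColor(c["image"],cv2.COLOR_RGB2HSV)
  for r in range(y-5,y+5): print([f"{hs[r,k,0]:3d}/{hs[r,k,1]:3d}/{hs[r,k,2]:3d}" for k in range(x-4,x+5)])
E
```

```text
13.1333 [ 0.4969 -0.0417  0.1369] [3.1347 1.1343 0.1553] F.X [-2.8  -1.82 -1.15 -2.1  -1.42 -2.47] -1.9600596519009077 F [-2.1745  0.8317  1.2206] spot along 0.08969982449807397 lat [-0.0006 -0.0004 -0.0003]
[] [([320, 213, 5, 4, 11], [321.7, 214.3])] [] [([297, 219, 3, 3, 6], [298.3, 220.3])] 
side knob [[382.6, 151.5], [335.7, 231.5]] [[382.6, 151.6], [335.8, 231.5]]
scene knob [] []
side tip pred [321.7712 214.3581] spot [322.0128 214.3546]
[' 23/ 13/158', ' 21/ 11/161', ' 26/ 11/162', ' 21/ 11/158', ' 15/ 10/107', '  0/  0/ 48', ' 60/  9/ 54', '  0/  0/ 75', '  0/  3/ 94']
[' 26/ 11/158', ' 30/ 11/159', ' 30/ 10/161', ' 24/  9/145', ' 20/  7/108', ' 30/  4/ 61', ' 15/ 12/ 41', '  0/  0/ 47', '  0/  0/ 53']
[' 25/ 10/159', ' 36/  8/161', ' 30/  8/158', ' 30/  8/135', ' 60/  2/105', ' 30/  4/ 71', ' 30/  6/ 46', ' 60/  6/ 40', ' 60/  6/ 42']
[' 25/ 10/158', ' 34/ 11/161', '  6/ 41/160', '  2/ 65/141', '  5/ 31/107', ' 75/  6/ 81', '105/  9/ 56', ' 90/  6/ 43', '  0/  0/ 43']
[' 30/  8/158', ' 20/ 15/151', '  3/101/152', '  2/169/148', '  4/119/111', ' 30/ 13/ 79', ' 90/  8/ 63', '1
[... 1427 characters left out ...]
219', ' 26/  8/218']
[' 30/  9/175', '  9/ 15/118', '  7/ 41/113', ' 13/ 89/109', '  7/136/152', '  3/164/205', '  1/ 94/220', ' 11/ 25/218', ' 25/  7/219']
[' 21/ 11/163', '  3/ 30/101', '  2/ 95/105', '  5/110/104', '  2/125/159', '  2/102/212', '  5/ 43/219', ' 21/  8/218', ' 21/  8/219']
[' 30/  5/103', '  9/ 17/103', '  1/ 53/106', '  3/ 42/134', '  5/ 45/191', '  7/ 35/218', ' 26/  8/218', ' 26/  8/216', ' 26/  8/219']
[' 45/  5/105', ' 40/  7/106', ' 13/ 13/135', ' 18/ 16/192', ' 21/  8/219', ' 21/  8/219', ' 20/  7/219', ' 21/  8/219', ' 21/  8/219']
[' 15/  5/105', ' 50/  7/105', ' 21/ 11/166', ' 21/  8/221', ' 23/  9/220', ' 17/  8/221', ' 20/  7/220', ' 26/  8/220', ' 21/  8/219']
```

The spring force is 4.3 N and the travel about 7 mm, so the tip is half-way in. The tip lies inside the red in both views, and the knob hasn't moved. I'll hold for a moment, check that it's steady, and hand in.

Emit:
move_arm([
  [[0,0,0],[0,0,0],-1],
  [[0,0,0],[0,0,0],-1],
  [[0,0,0],[0,0,0],-1],
])

```text
time_s: 13.58
tool_pos: [0.4969, -0.0417, 0.1368]
eef_rot: [3.135, 1.134, 0.155]
force: [-1.6, 1.4, 0.8]
finger_gap: 0.309
```

```bash
python3 f.py; python3 -c "
from cell import *
print(abs(read_state()['qvel']).max());print(hand_in())"
```

```text
13.8833 [ 0.4969 -0.0417  0.1368] [3.1347 1.1344 0.1553] F.X [-2.14 -1.55 -2.58 -1.95 -2.33 -2.21] -2.125879528457449 F [-1.9409  1.22    1.5394] spot along 0.08962292444676423 lat [-0.0005 -0.0004 -0.0003]
[] [([320, 213, 5, 4, 11], [321.7, 214.3])] [] [([297, 219, 3, 3, 6], [298.3, 220.3])] 
0.0009541809943612726
the job is handed in; nothing more can be done
None
```

I handed the job in at about 14 s with the arm still and the gripper holding the probe against the red spot. `hand_in` gives no verdict, so the result rests on my own checks.

- **Clamp:** I pinched the red knob and swung it along its arc until it met firm resistance, about 24 N upward. The side camera then showed the knob within 0.2 px of where it should be when closed, and it had not moved at the end.
- **Probe:** I lifted the smallest yellow probe straight out of its stand and pressed it on the spot. The tool tilts 25.0° from vertical and faces 8.9°, against 8.4° to 9.4° measured for the bracket.
- **Pressure:** The spring force was about 4.4 N and the position gave about 7 mm of travel, so the tip is about half-way in and well short of its stop.
- **Position:** The tip is under 1 mm from my estimate of the spot's centre, and the final images show red around it in both fixed cameras.

**Less certain:**
- The fixed cameras were 1–2 px (up to about 5 mm) off the arm's own reading of the tip. I backed off after first contact and shifted about 2.5 mm to a compromise, so the true centring error could be 2–3 mm, against a spot radius of 9 mm.
- I checked that the probe sits straight in the gripper only to about 1–2°, from the images.
- I didn't compare the bystanders or the bracket before and after, but nothing I did should have touched the bystanders.

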